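# Roll the peanut roller into the hutch and lay its retaining rail

### The job

Put the wooden peanut roller away: keeping it on the counter all the while, roll or push it through the open front of the plywood hutch until it lies well in under the slatted roof. Then lay the dark wooden rail into the two notches across the hutch's front, set down rather than dropped, so that the roller cannot roll out again. Leave the other things where they are and let go of everything.

Things in the scene. Friction and masses are not known exactly. Their poses are not given: they have to be found in the camera images.
- hutch: low plywood hutch fixed to the counter: an open-fronted bay with no floor of its own, and on its -y side a shut stack of two white drawers (120 mm wide, 83 high, not used). Origin on the counter, mid-width of the bay, plumb below the roof's front edge; x points into the bay (away from the robot), y left, z up. Bay: y -81 to +81 mm between cheeks 12 mm thick, back wall at x = 100 mm
- roof_edge (a point): middle of the top of the roof's front edge, at x = 0, y = 0, z = 83 mm of the hutch. The roof, four plywood slats with gaps to look through, covers the bay from x = 0 to 112 mm, across the cheeks' full 186 mm; its underside is 75 mm above the counter, its top 83 mm. In front of it the bay is open above, between two low arms; the rail's seat is 72 mm in front of it
- left_notch (a point): floor of the notch in the left (+y) arm: x = -72, y = 87, z = 44 mm of the hutch. The cheeks run on in front of the roof as arms 12 mm thick and 62 mm high, up to x = -94 mm; each has a square-cut notch, open at the top, 24 mm wide (x = -84 to -60 mm) and 18 mm deep
- right_notch (a point): floor of the same notch in the right (-y) arm: x = -72, y = -87, z = 44 mm of the hutch
- rail_seat (a point): where the middle of the rail lies when it rests in both notches: x = -72, y = 0, z = 52 mm of the hutch, axes parallel to the hutch's; the seated rail runs along the hutch's y
- roller: medium-brown wooden peanut massage roller, 0.17 to 0.34 kg, 136 mm long: two 66 mm balls, centres 70 mm apart, on a waist 36 mm in diameter. Lies on the counter before the bay, its axis up to 0.42 rad off square. Rolls easily across its axis and stops by itself in a few centimetres. Own y = long axis; the origin, on its surface, turns as it rolls: use the two lobe centres
- lobe_a (a point): centre of one ball of the roller, on its axis, 33 mm above the counter
- lobe_b (a point): centre of the other ball of the roller, 70 mm from lobe_a
- rail: dark wooden retaining rail, a square bar 200 x 16 x 16 mm, 60 g, flat on the counter to the left or right of the roller. Own x = long axis; origin at the centre of its underside. Seated, each end reaches 7 mm past the arm's outer face, with 4 mm of play before and behind
- rail_mid (a point): centre of the rail, 8 mm above its underside
- shaker: bystander: steel shaker bottle with black lid, 82 mm in diameter, 210 mm high, standing; origin at the centre of its base
- guard_case: bystander: blue plastic mouthguard case 80 x 92 x 33 mm; origin at the centre of its underside
- bamboo_box: bystander: closed bamboo latch box 120 (own x) x 85 x 53 mm, lying on the counter on the other side of the roller from the rail; origin at the centre of its underside
- ball: bystander: black rubber lacrosse ball 63 mm in diameter in a rubber ring on top of the drawer stack, its top about 150 mm above the counter; origin at its underside at the start
Mind the look-alikes: they are no part of the job. What is shaped like the roller but pink is not meant.

How it is judged:
By the outcome, as a careful person would: the job done as asked, in the order asked, and still so for the second after the job is handed in, with the robot touching nothing.
It also fails if it takes over 61 s, if anything falls off the work surface, if the arm or the gripper's body presses on something with over 40 N, if the wrist force passes 120 N, or if a joint passes its speed limit or range.

### The arm

A 6-joint arm with a two-finger parallel gripper is mounted at the origin on the work surface. World frame = base frame: x ahead of the robot, y to its left, z up, the work surface at z = 0. Lengths are in m, angles in degrees, forces in N, time in s.
With the tool pointing down it reaches from about 0.375 to 0.9 m from the base axis. Payload 3.1 kg.
Tool frame: the origin (TCP) lies at the very end of the fingers, on their centre line; the grasp point (between the pads) lies 19 mm behind it (bot.tcp_to_grasp is the distance from the TCP to the grasp point, in m); z points along the fingers, y is the direction in which the jaws open and shut (so a half turn about z gives the same grasp; the last joint's range is limited). The gripper opens to 87 mm and grips with 3 to 60 N. Pads are 19 mm wide; open, the fingers measure 117 mm over their backs; the gripper's body (75 mm by 190 mm) begins 51 mm behind the grasp point.
Start: joints at [57.439, 30.224, 82.088, -0, 67.689, -10.227], TCP at [0.237, 0.578, 0.223] pointing down, gripper open.
Joint ranges: [-176.69, 176.69], [-43.24, 126.21], [12.49, 139.97], [-82, 262], [0, 151.66], [-163.58, 163.58]. Speed limits (degrees/s): [159.86, 159.86, 180, 180, 180, 180].

### API

Orientations are given as a 3x3 rotation matrix whose columns are the frame's x, y, z axes.
In Python, from rig import telemetry, eyes, order, bot gives the robot as it stands. The module is installed in compiled form; this text tells all that it offers.
- The arm moves only by the tool servo_tool, never from a script. Its argument "targets" is a list of rows, each a list of 2 entries, a list of its own where there are three numbers: the shift along the tool's x, y, z in m, then the turn, a rotation vector about the tool's x, y, z in rad. In form: [[[tx, ty, tz], [wx, wy, wz]], ...]. A call has 1 to 12 rows; each row is the pose to reach, as a shift and turn from the pose commanded when the call began, along the tool's axes at that moment; what a row does not reach only later rows make up. A row lasts 1/8 s, in which the tool goes at most 62.5 mm and 10.7 degrees, less where a joint would pass 70% of its speed; a pose out of reach is approached as far as the arm can. A call with a gripper value outside its range is refused whole. "gripper" is the finger opening in m, from 0 to 0.087, set as the call begins (left out, the last holds). The fingers move at their own pace and stop on an object; the grip force is fixed at half the most. Time passes only in rows, so rows that repeat a pose let the fingers close. It gives the time, the measured TCP pose, the force and the opening at its end, in the units of the state.
- telemetry.read_state(): the state, without advancing time (a new reading comes with each control period).
- eyes.capture(name): name is "scene" or "side" or "wrist"; returns a dict with "pixels" (384x512x3 uint8, blue, green, red), "intrinsics" (3x3 intrinsics, pixels), "extrinsics" (4x4, takes a point from camera to world coordinates); the wrist camera has in their place "T_tool_cam" (4x4, takes a point from camera to tool coordinates, whose origin is the TCP and whose axes are the flange's). Camera axes: x right, y down, z forward; pixel columns grow to the right and rows downward; lengths in m; the calibration is good to about 2 mm. A picture is of the moment at which its call begins: read the wrist's pose just before it. There is no depth.
- order.hand_in(): hands the job in, once; it reports no verdict.
The state is a dict: "time_s": time; "joint_positions": joint angles; "qvel": joint speeds; "tau": joint torques, N m; "position": TCP position; "tcp_rot": TCP orientation; "force": force on the tool from outside, world axes, zero at the start; "moment": the same for the moment, N m; "opening": opening from 0.0 (shut) to 1.0 (fully open).
Only numpy, scipy, OpenCV 4.12 (cv2) and the standard library are available. Lean on these libraries where they do the work, as an engineer would, in place of code of your own. Each camera call takes 0.05 s, during which the arm holds its last target. There are 200 camera calls.

## Working session

There is one attempt and no reset: what is moved stays moved. The work goes in short steps, Python scripts to look and compute and a tool call to move; the robot and the scene stay as the last step left them, time stands still between calls to the robot, and variables do not carry over. Pictures are saved under pics/ and viewed, about 8 in all and at most 12, crops included, and the job is handed in when it is done.

Besides the shell and the picture viewer there is one more tool, called after "Call:" as name(argument=value, ...) on one line, values as JSON. servo_tool: Moves the arm, as the interface text tells. Its arguments: {"type":"object","properties":{"targets":{"type":"array","items":{"type":"array"}},"gripper":{"type":"number"}},"required":["targets"]}

```bash
mkdir -p pics; cat > h.py <<'E'
import numpy as np, cv2
from rig import telemetry, eyes, order, bot
def cap(n,f=None):
    s=telemetry.read_state(); c=eyes.capture(n); 
    if f: cv2.imwrite('pics/'+f,c['pixels'])
    K=np.array(c['intrinsics'])
    if n=='wrist':
        T=np.eye(4);T[:3,:3]=s['tcp_rot'];T[:3,3]=s['position'];E=T@np.array(c['T_tool_cam'])
    else: E=np.array(c['extrinsics'])
    np.savez('cal_'+n,K=K,E=E); return c['pixels'],K,E
def px(n,u,v,z):
    d=np.load('cal_'+n+'.npz');K,E=d['K'],d['E']
    r=E[:3,:3]@np.linalg.solve(K,[u,v,1.]);o=E[:3,3];return o+r*(z-o[2])/r[2]
def proj(n,P):
    d=np.load('cal_'+n+'.npz');K,E=d['K'],d['E']
    p=K@(E[:3,:3].T@(np.asarray(P)-E[:3,3]));return p[:2]/p[2]
E
python3 - <<'E'
from h import *
a=cap('scene','scene0.png')[0];b=cap('side','side0.png')[0]
for n in('scene','side'): print(np.load('cal_'+n+'.npz')['E'].round(3))
s=telemetry.read_state();print(s['time_s'],s['position'],np.round(s['tcp_rot'],3),s['force'])
E
```

```text
[[-0.299  0.601 -0.741  1.639]
 [ 0.954  0.18  -0.238  0.35 ]
 [-0.009 -0.778 -0.628  1.078]
 [ 0.     0.     0.     1.   ]]
[[ 0.785 -0.427  0.449 -0.063]
 [-0.619 -0.565  0.546 -0.73 ]
 [ 0.021 -0.707 -0.707  0.986]
 [ 0.     0.     0.     1.   ]]
0.1 [0.23712909 0.57755634 0.22165144] [[-0.925  0.38  -0.001]
 [ 0.38   0.925 -0.002]
 [ 0.    -0.002 -1.   ]] [-0.27730263  0.86942194 -0.42968451]
```

View pics/scene0.png

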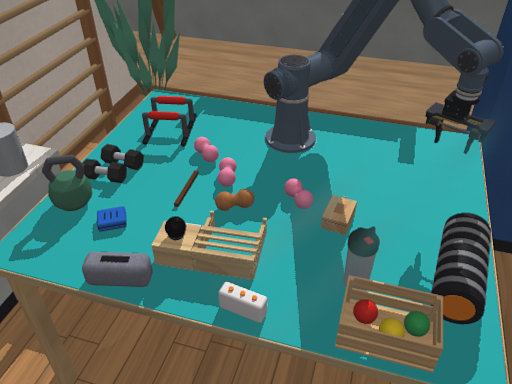

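View pics/side0.png

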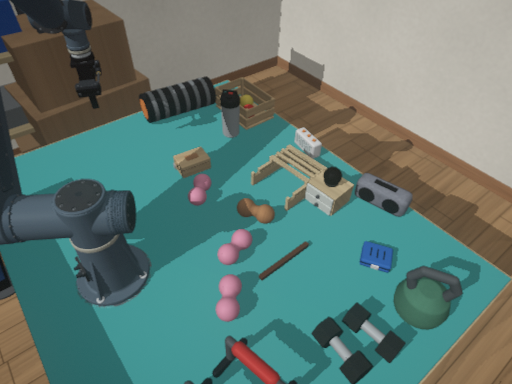

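The scene view shows the roller at about (235,200), the rail at (186,188) and the hutch at (210,245). In the side view they are at (256,210), (285,260) and (310,175). Next I'll enlarge both views.

```bash
python3 - <<'E'
from h import *
a=cv2.imread('pics/scene0.png')[150:290,140:280];b=cv2.imread('pics/side0.png')[135:285,220:370]
cv2.imwrite('pics/a.png',cv2.resize(a,(800,600)[:1]*1+(800,) if 0 else (600,600),interpolation=cv2.INTER_CUBIC))
cv2.imwrite('pics/b.png',cv2.resize(b,(600,600),interpolation=cv2.INTER_CUBIC))
E
```

```text
(no output)
```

View pics/a.png

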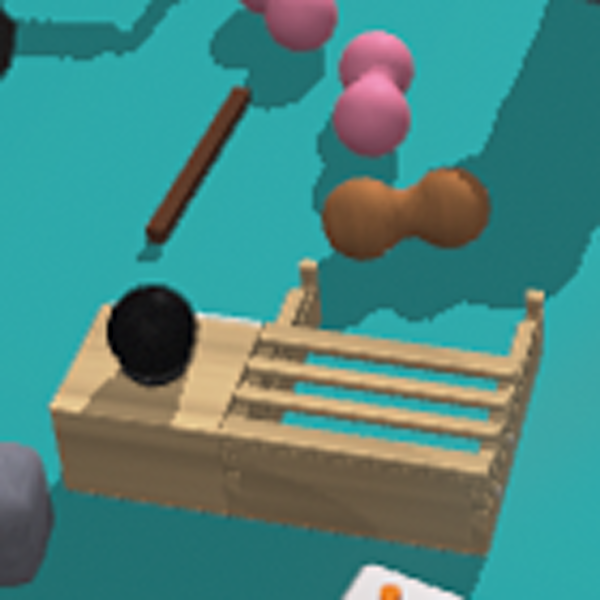

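View pics/b.png

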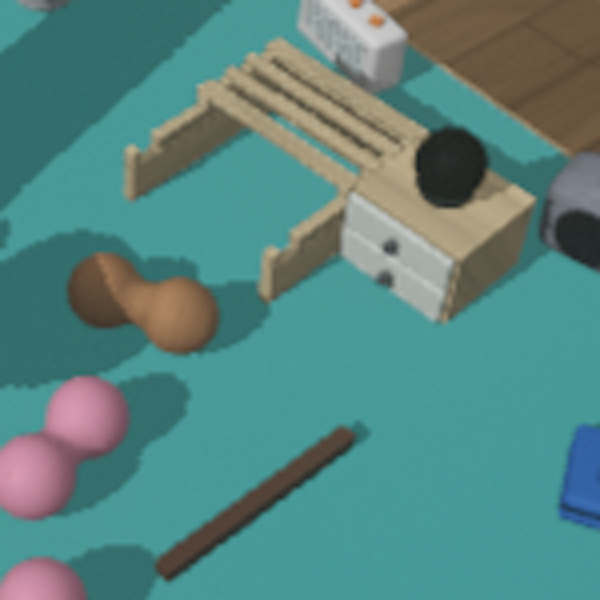

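```bash
cat > m.py <<'E'
from h import *
from scipy.optimize import least_squares
S=lambda u,v:(140+(u+.5)/600*140-.5,150+(v+.5)/600*140-.5)
D=lambda u,v:(220+(u+.5)/4-.5,135+(v+.5)/4-.5)
def tri(z,s,d):
    p=px('scene',*S(*s),z);q=px('side',*D(*d),z);print(p.round(4),q.round(4));return (p+q)/2
print('lobes');A=tri(.033,(363,218),(181,315));B=tri(.033,(450,208),(103,291));print(np.linalg.norm(A-B),(A+B)/2,A,B)
print('rail');a=tri(.016,(243,92),(163,568));b=tri(.016,(155,233),(350,432));print(np.linalg.norm(a-b),(a+b)/2,np.degrees(np.arctan2(*(b-a)[1::-1])))
H=[('side',D(200,86),(0,.093,.083)),('side',D(277,40),(.112,.093,.083)),('side',D(130,199),(-.094,.093,0)),('side',D(263,299),(-.094,-.081,0)),
('side',D(440,320),(0,-.213,0)),('side',D(456,258),(0,-.213,.083)),('side',D(534,198),(.112,-.213,.083)),
('scene',S(485,552),(.112,.093,0)),('scene',S(66,488),(.112,-.213,0)),('scene',S(52,407),(.112,-.213,.083)),('scene',S(490,470),(.112,.093,.083)),('scene',S(544,292),(-.094,.093,.062)),('scene',S(107,305),(0,-.213,.083))]
def w(t,P):
    c,s=np.cos(t[2]),np.sin(t[2]);return np.array([t[0]+c*P[0]-s*P[1],t[1]+s*P[0]+c*P[1],P[2]])
f=lambda t:np.concatenate([proj(n,w(t,P))-u for n,u,P in H])
r=least_squares(f,[.7,-.2,-.3],loss='soft_l1');print(r.x,np.degrees(r.x[2]));print(f(r.x).reshape(-1,2).round(1).tolist())
t=r.x
print('seat',w(t,(-.072,0,.052)))
R=np.array([[np.cos(t[2]),-np.sin(t[2])],[np.sin(t[2]),np.cos(t[2])]])
for P in(A,B,a,b):print('hutch frame',R.T@(P[:2]-t[:2]))
E
python3 m.py
```

```text
lobes
[ 0.4909 -0.1127  0.033 ] [ 0.4954 -0.1129  0.033 ]
[ 0.4591 -0.0501  0.033 ] [ 0.4594 -0.0514  0.033 ]
0.07074593654256636 [ 0.47621282 -0.08177853  0.033     ] [ 0.49316326 -0.11282574  0.033     ] [ 0.45926238 -0.05073132  0.033     ]
rail
[ 0.3417 -0.2791  0.016 ] [ 0.3367 -0.2859  0.016 ]
[ 0.5381 -0.2743  0.016 ] [ 0.5346 -0.2804  0.016 ]
0.19720602736810733 [ 0.43777268 -0.27994086  0.016     ] 1.4918985856466112
[ 0.66538257 -0.02699708  0.10065258] 5.766968067985631
[[-1.4, 0.1], [-0.5, -1.0], [-2.3, -0.3], [-1.7, -0.1], [0.1, 1.6], [0.2, 0.9], [0.3, -0.1], [0.8, 1.1], [-0.2, 0.9], [-0.8, 0.6], [-0.5, 0.9], [-0.3, -0.4], [-0.6, -1.1]]
seat [ 0.59374698 -0.03423184  0.052     ]
hutch frame [-0.17997198 -0.0680892 ]
hutch frame [-0.20746186 -0.00290259]
hutch frame [-0.35020306 -0.22144237]
hutch frame [-0.15354572 -0.23614306]
```

```bash
cat >> h.py <<'E'
from scipy.spatial.transform import Rotation as Ro
def rot(yaw,tilt=0,tdir=0):
    # tool y at yaw (deg), z down; then tip swung by tilt (deg) toward horizontal heading tdir (deg)
    y=np.radians(yaw);Y=np.array([np.cos(y),np.sin(y),0]);Z=np.array([0,0,-1.]);R=np.c_[np.cross(Y,Z),Y,Z]
    h=np.radians(tdir);ax=np.cross(Z,[np.cos(h),np.sin(h),0]);return Ro.from_rotvec(ax*np.radians(tilt)).as_matrix()@R
# commanded pose is tracked in cmd.npz, falls back to measured
def delta(R0,p0,p,R):
    R0=np.array(R0);return (R0.T@(np.array(p)-p0)).round(4).tolist(),Ro.from_matrix(R0.T@R).as_rotvec().round(4).tolist()
def go(p,R):
    s=telemetry.read_state();print(delta(s['tcp_rot'],s['position'],p,R))
HP=[.6654,-.0270,np.radians(5.77)]
def hw(x,y,z,t=None):
    t=HP if t is None else t;c,s=np.cos(t[2]),np.sin(t[2]);return np.array([t[0]+c*x-s*y,t[1]+s*x+c*y,z])
E
python3 - <<'E'
from h import *
f=lambda u,v:(140+(u+.5)/600*140-.5,150+(v+.5)/600*140-.5)
print('pink',px('scene',*f(372,118),.033),px('scene',*f(375,68),.033))
s=telemetry.read_state();print(s['position'])
go([.47,-.08,.22],rot(28.6))
c=eyes.capture('wrist');print(np.round(c['T_tool_cam'],3),c['intrinsics'])
E
```

```text
pink [ 0.36522995 -0.14992691  0.033     ] [ 0.29663122 -0.17161178  0.033     ]
[0.23712909 0.57755634 0.22165144]
([-0.4653, -0.5197, 0.0025], [-0.002, 0.0003, 0.6818])
[[ 0.    -0.966 -0.259  0.071]
 [ 1.     0.     0.001 -0.   ]
 [-0.001 -0.259  0.966 -0.162]
 [ 0.     0.     0.     1.   ]] [[312.72283284   0.         253.16245336]
 [  0.         312.72283284 191.51758195]
 [  0.           0.           1.        ]]
```

Call:
servo_tool(targets=[[[-0.465,-0.52,0.0],[0,0,0.682]],[[-0.465,-0.52,0.0],[0,0,0.682]],[[-0.465,-0.52,0.0],[0,0,0.682]],[[-0.465,-0.52,0.0],[0,0,0.682]],[[-0.465,-0.52,0.0],[0,0,0.682]],[[-0.465,-0.52,0.0],[0,0,0.682]],[[-0.465,-0.52,0.0],[0,0,0.682]],[[-0.465,-0.52,0.0],[0,0,0.682]],[[-0.465,-0.52,0.0],[0,0,0.682]],[[-0.465,-0.52,0.0],[0,0,0.682]],[[-0.465,-0.52,0.0],[0,0,0.682]],[[-0.465,-0.52,0.0],[0,0,0.682]]], gripper=0.07)

```text
time_s: 1.65
position: [0.4719, -0.0837, 0.2226]
tcp_rot: [[-0.474, 0.88, 0.002], [0.88, 0.474, -0.002], [-0.002, 0.001, -1.0]]
force: [-0.3, 0.1, 0.4]
opening: 0.802
```

Call:
servo_tool(targets=[[[0,0,0],[0,0,0]],[[0,0,0],[0,0,0]],[[0,0,0],[0,0,0]]])

```text
time_s: 2.02
position: [0.4693, -0.0779, 0.2226]
tcp_rot: [[-0.481, 0.877, -0.001], [0.877, 0.481, 0.0], [0.001, -0.0, -1.0]]
force: [-0.8, 0.1, -0.7]
opening: 0.801
```

```bash
python3 - <<'E'
from h import *
s=telemetry.read_state();print(s['time_s'],s['position'],s['joint_positions'])
im=cap('wrist')[0];cv2.imwrite('pics/w1.png',cv2.resize(im,(768,576),interpolation=cv2.INTER_CUBIC))
for n,P in dict(A=(.493,-.113,.033),B=(.459,-.051,.033),L=hw(-.072,.087,.044),Rn=hw(-.072,-.087,.044)).items():print(n,proj('wrist',P)*1.5)
E
```

```text
2.025 [ 0.46929724 -0.07792929  0.22255677] [-2.29278616e+01  1.87941725e+01  1.02890228e+02  1.15497278e-02
  5.83614603e+01 -5.16529147e+01]
A [384.7334704 310.3927099]
B [384.97835944 220.27804562]
L [611.16258196 179.66290597]
Rn [500.4415194  385.74939222]
```

View pics/w1.png

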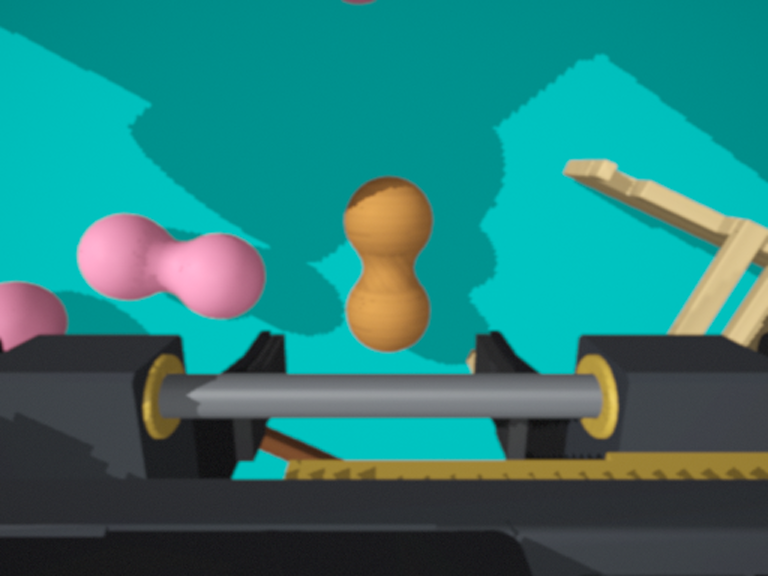

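The wrist view shows the roller lobes at (388,219) and (388,312), which is within 2 mm of the estimate and square to the jaws. The left arm's post is near (590,168).

```bash
python3 - <<'E'
from h import *
A=px('wrist',388/1.5,312/1.5,.033);B=px('wrist',388/1.5,219/1.5,.033)
print(A,B,np.linalg.norm(A-B));d=B-A;yaw=np.degrees(np.arctan2(-d[0],d[1]));print('yaw',yaw)
m=(A+B)/2; print(m)
s=telemetry.read_state()
go([m[0],m[1],.016],rot(yaw)) 
t=hw(-.115,0,.016);print('drag target',t)
print(delta(rot(yaw),np.r_[m[:2],.016],t,rot(5.77)))
E
```

```text
[ 0.49589807 -0.11292588  0.033     ] [ 0.46052065 -0.04908005  0.033     ] 0.07299213681685043
yaw 28.99114777095684
[ 0.47820936 -0.08100297  0.033     ]
([-0.0068, 0.0063, 0.2066], [-0.0002, -0.0004, -0.0048])
drag target [ 0.55098265 -0.03856157  0.016     ]
([0.0019, 0.0842, 0.0], [0.0, 0.0, 0.4053])
```

Call:
servo_tool(targets=[[[-0.006,0.006,0.05],[0,0,0]],[[-0.006,0.006,0.1],[0,0,0]],[[-0.006,0.006,0.14],[0,0,0]],[[-0.006,0.006,0.17],[0,0,0]],[[-0.006,0.006,0.19],[0,0,0]],[[-0.006,0.006,0.205],[0,0,0]],[[-0.006,0.006,0.205],[0,0,0]]], gripper=0.07)

```text
time_s: 2.95
position: [0.4777, -0.0814, 0.0169]
tcp_rot: [[-0.479, 0.878, -0.001], [0.878, 0.479, 0.001], [0.001, -0.001, -1.0]]
force: [0.6, -0.3, 0.5]
opening: 0.807
```

Call:
servo_tool(targets=[[[0,0,0],[0,0,0]],[[0,0,0],[0,0,0]],[[0,0,0],[0,0,0]],[[0,0,0],[0,0,0]],[[0,0,0],[0,0,0]],[[0,0,0],[0,0,0]]], gripper=0.03)

```text
time_s: 3.7
position: [0.4779, -0.0817, 0.0178]
tcp_rot: [[-0.478, 0.878, -0.0], [0.878, 0.478, 0.0], [0.0, -0.0, -1.0]]
force: [-1.0, 2.8, 4.6]
opening: 0.429
```

Call:
servo_tool(targets=[[[0,0.007,0],[0,0,0.033]],[[0,0.014,0],[0,0,0.066]],[[0,0.021,0],[0,0,0.1]],[[0,0.028,0],[0,0,0.133]],[[0.001,0.035,0],[0,0,0.166]],[[0.001,0.042,0],[0,0,0.2]],[[0.001,0.049,0],[0,0,0.233]],[[0.001,0.056,0],[0,0,0.266]],[[0.002,0.063,0],[0,0,0.3]],[[0.002,0.07,0],[0,0,0.333]],[[0.002,0.077,0],[0,0,0.366]],[[0.002,0.084,0],[0,0,0.4]]])

```text
time_s: 5.2
position: [0.5477, -0.0409, 0.0178]
tcp_rot: [[-0.1, 0.995, -0.007], [0.995, 0.1, -0.001], [-0.0, -0.007, -1.0]]
force: [-7.4, -5.3, 9.7]
opening: 0.433
```

Call:
servo_tool(targets=[[[0,0,0],[0,0,0]],[[0,0,0],[0,0,0]]])

```text
time_s: 5.45
position: [0.549, -0.0403, 0.0178]
tcp_rot: [[-0.1, 0.995, -0.004], [0.995, 0.1, -0.0], [0.0, -0.004, -1.0]]
force: [-4.0, -1.4, 7.0]
opening: 0.431
```

```bash
python3 - <<'E'
from h import *
s=telemetry.read_state();print(s['time_s'],s['position'],s['force'])
im=cap('scene')[0];cv2.imwrite('pics/s2.png',cv2.resize(im[140:290,130:330],(800,600),interpolation=cv2.INTER_CUBIC))
E
```

```text
5.45 [ 0.54898645 -0.04034745  0.01781713] [-3.98654958 -1.35060706  7.04868737]
```

View pics/s2.png

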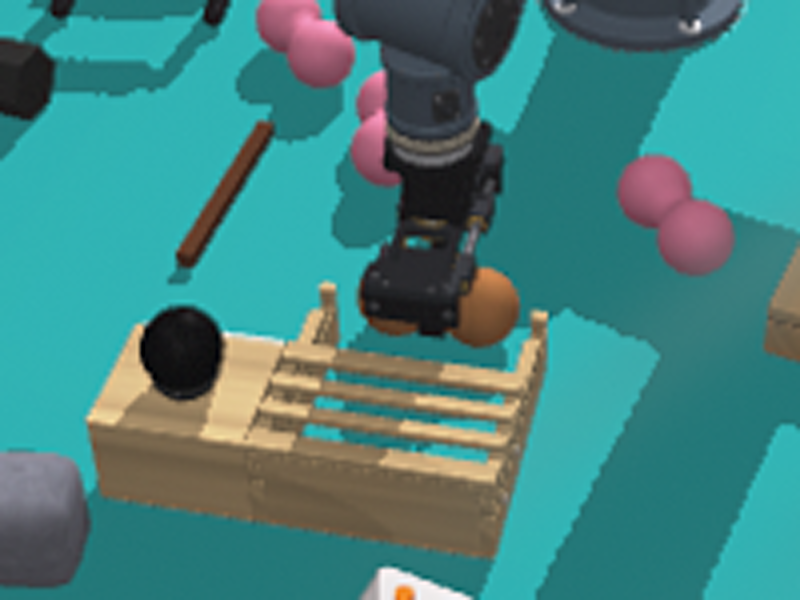

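Call:
servo_tool(targets=[[[0,0,0],[0,0,0]],[[0,0,0],[0,0,0]],[[0,0,0],[0,0,0]],[[0,0,0],[0,0,0]],[[0,0,-0.03],[0,0,0]],[[0,0,-0.08],[0,0,0]],[[0,0,-0.13],[0,0,0]],[[0,0,-0.18],[0,0,0]],[[0,-0.02,-0.23],[0,0,0]],[[0,-0.05,-0.23],[0,0,0]]], gripper=0.07)

```text
time_s: 6.75
position: [0.5042, -0.0459, 0.2518]
tcp_rot: [[-0.1, 0.995, 0.011], [0.995, 0.1, -0.003], [-0.004, 0.01, -1.0]]
force: [-0.7, 0.2, -0.8]
opening: 0.803
```

Call:
servo_tool(targets=[[[0,0,0],[0,0,1.57]],[[0,0,0],[0,0,1.57]],[[0,0,0],[0,0,1.57]],[[0,0,0],[0,0,1.57]],[[0,0,0],[0,0,1.57]],[[0,0,0],[0,0,1.57]],[[0,0,0],[0,0,1.57]],[[0,0,0],[0,0,1.57]],[[0,0,0],[0,0,1.57]],[[0,0,0],[0,0,1.57]],[[0,0,0],[0,0,1.57]],[[0,0,0],[0,0,1.57]]], gripper=0.055)

```text
time_s: 8.25
position: [0.5011, -0.0449, 0.2475]
tcp_rot: [[0.995, 0.1, -0.0], [0.1, -0.995, 0.0], [-0.0, -0.0, -1.0]]
force: [-0.2, -0.8, 0.4]
opening: 0.631
```

```bash
python3 - <<'E'
from h import *
s=telemetry.read_state();print(s['time_s'],s['position'],np.round(s['tcp_rot'],3),s['joint_positions'],s['opening'])
im=cap('wrist')[0];cv2.imwrite('pics/w2.png',cv2.resize(im,(800,600),interpolation=cv2.INTER_CUBIC))
k=800/512
for n,P in dict(A=hw(-.115,-.035,.033),B=hw(-.115,.035,.033),L=hw(-.072,.087,.044),R=hw(-.072,-.087,.044),rl=hw(0,.093,.083),rr=hw(0,-.093,.083)).items():print(n,((proj('wrist',P)+.5)*k-.5).round(1))
E
```

```text
8.25 [ 0.50110495 -0.04493714  0.24751338] [[ 0.995  0.1   -0.   ]
 [ 0.1   -0.995  0.   ]
 [-0.    -0.    -1.   ]] [-1.78700524e+01  1.89968141e+01  9.75629702e+01 -1.01283472e-04
  6.34458842e+01  6.63795456e+01] 0.6305764390203366
A [440.7 196.4]
B [348.1 196.4]
L [272.  135.5]
R [516.6 135.5]
rl [238.    4.1]
rr [550.   4.]
```

View pics/w2.png

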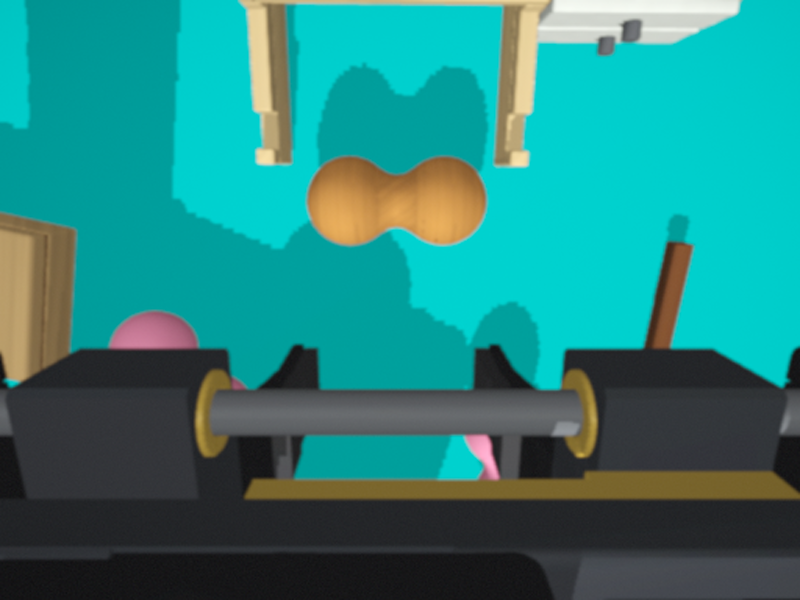

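The wrist view shows the notch floors at about (268.5,131) and (514,132), and the roller lobes at (350,201) and (442,201). The roller sits square and centred between the arms.

```bash
python3 - <<'E'
from h import *
k=800/512;W=lambda u,v,z:px('wrist',(u+.5)/k-.5,(v+.5)/k-.5,z)
L=W(268.5,131,.044);R=W(514,132,.044);print(L,R,np.linalg.norm(L-R),'want .174')
d=L-R;yaw=np.arctan2(-d[0],d[1]);print('yaw',np.degrees(yaw))
m=(L+R)/2;c,s=np.cos(yaw),np.sin(yaw);o=m[:2]+.072*np.array([c,s]);HP2=[o[0],o[1],yaw];print('HP',HP2)
for n,P,q in(('postL',(-.094,.087,.062),(266.5,163)),('postR',(-.094,-.087,.062),(512.5,165)),):print(n,((proj('wrist',hw(*P,t=HP2))+.5)*k-.5),q)
A=W(442,201,.033);B=W(350,201,.033);print(A,B,np.linalg.norm(A-B))
Rm=np.array([[c,-s],[s,c]])
for P in(A,B):print('hutch',Rm.T@(P[:2]-o))
for u,v in((679,242),(692,245)):print('rail far end',W(u,v,.016))
E
```

```text
[0.58782518 0.0549097  0.044     ] [ 0.60464741 -0.11854779  0.044     ] 0.17427130367114624 want .174
yaw 5.5393300755541315
HP [np.float64(0.6679000679856621), np.float64(-0.02486895831750085), np.float64(0.09667954817316585)]
postL [264.11416463 162.89091526] (266.5, 163)
postR [517.78820206 163.91536158] (512.5, 165)
[ 0.5511764  -0.07477094  0.033     ] [ 0.54417598 -0.00542315  0.033     ] 0.06970022965053273
hutch [-0.12099558 -0.03840172]
hutch [-0.12126923  0.03129797]
rail far end [ 0.53719975 -0.27120637  0.016     ]
rail far end [ 0.53586768 -0.28228942  0.016     ]
```

```bash
sed -i 's/^HP=.*/HP=[.6679,-.0249,.0967]/' h.py; python3 - <<'E'
from h import *
y=5.54-90;R=rot(y,30,5.54)
go(hw(-.195,-.0035,.10),R);p=hw(-.195,-.0035,.10)
print(delta(R,p,hw(-.195,-.0035,.030),R));print(delta(R,p,hw(-.095,-.0035,.030),R))
print(delta(R,hw(-.195,0,.03),hw(.012,0,.03),R))
E
```

```text
([-0.0271, -0.0005, 0.1475], [-0.0009, 0.5236, 0.0035])
([-0.035, -0.0, 0.0606], [0.0, 0.0, 0.0])
([0.0516, -0.0, 0.1106], [0.0, 0.0, 0.0])
([0.1793, -0.0, 0.1035], [0.0, 0.0, 0.0])
```

Call:
servo_tool(targets=[[[-0.027,-0.0005,0.03],[0,0.18,0.003]],[[-0.027,-0.0005,0.08],[0,0.35,0.003]],[[-0.027,-0.0005,0.12],[0,0.524,0.003]],[[-0.027,-0.0005,0.1475],[0,0.524,0.003]],[[-0.027,-0.0005,0.1475],[0,0.524,0.003]],[[-0.027,-0.0005,0.1475],[0,0.524,0.003]]], gripper=0.055)

```text
time_s: 9.05
position: [0.5024, -0.0106, 0.1418]
tcp_rot: [[0.853, 0.166, 0.496], [0.096, -0.982, 0.164], [0.514, -0.092, -0.853]]
force: [0.5, 0.3, 0.2]
opening: 0.631
```

Call:
servo_tool(targets=[[[-0.0175,0,0.0303],[0,0,0]],[[-0.035,0,0.0606],[0,0,0]],[[-0.035,0,0.0606],[0,0,0]]])

```text
time_s: 9.43
position: [0.5019, -0.0036, 0.0705]
tcp_rot: [[0.855, 0.165, 0.492], [0.095, -0.982, 0.165], [0.511, -0.094, -0.855]]
force: [0.5, 0.1, 0.3]
opening: 0.635
```

```bash
python3 - <<'E'
from h import *
s=telemetry.read_state();print(s['time_s'],s['position'],np.round(s['joint_positions'],1),s['force'])
E
```

```text
9.425 [ 0.50188061 -0.00359506  0.07052781] [-26.9  37.8 129.1 113.5  23.8 -55.9] [0.52497596 0.10940874 0.30172382]
```

Call:
servo_tool(targets=[[[0,0,-0.06],[0,0,0]],[[0,0,-0.12],[0,0,0]],[[0,0,-0.12],[0,0,0]],[[0,0,-0.12],[0,0,0]]])

```text
time_s: 9.93
position: [0.443, -0.024, 0.1763]
tcp_rot: [[0.852, 0.166, 0.497], [0.097, -0.982, 0.162], [0.515, -0.09, -0.852]]
force: [-0.9, -0.4, -0.2]
opening: 0.631
```

```bash
python3 - <<'E'
from h import *
s=telemetry.read_state();print(s['time_s'],s['position'],np.round(s['joint_positions'],1),s['force'],np.round(s['tcp_rot'],3))
E
```

```text
9.925 [ 0.44300627 -0.02400256  0.17629685] [-35.9  18.1 132.   69.5  26.8 -16.9] [-0.90126046 -0.38952653 -0.20286076] [[ 0.852  0.166  0.497]
 [ 0.097 -0.982  0.162]
 [ 0.515 -0.09  -0.852]]
```

```bash
python3 - <<'E'
from h import *
y=5.54-90;go(hw(-.185,-.0035,.18),rot(y))
E
```

```text
([0.0348, 0.0283, 0.0137], [-0.1068, -0.54, 0.0444])
```

Call:
servo_tool(targets=[[[0.035,0.028,0.014],[-0.107,-0.54,0.044]],[[0.035,0.028,0.014],[-0.107,-0.54,0.044]],[[0.035,0.028,0.014],[-0.107,-0.54,0.044]],[[0.035,0.028,0.014],[-0.107,-0.54,0.044]],[[0.035,0.028,0.014],[-0.107,-0.54,0.044]],[[0.035,0.028,0.014],[-0.107,-0.54,0.044]],[[0.035,0.028,0.014],[-0.107,-0.54,0.044]],[[0.035,0.028,0.014],[-0.107,-0.54,0.044]]])

```text
time_s: 10.92
position: [0.4835, -0.0442, 0.177]
tcp_rot: [[0.995, 0.098, -0.005], [0.098, -0.995, 0.005], [-0.005, -0.006, -1.0]]
force: [0.9, -0.3, 0.1]
opening: 0.629
```

```bash
python3 - <<'E'
from h import *
s=telemetry.read_state();print(s['time_s'],s['position'],np.round(s['joint_positions'],1),s['force'],np.round(s['tcp_rot'],3))
y=5.54-90;go(hw(-.185,-.0035,.18),rot(y))
im=cap('wrist')[0];cv2.imwrite('pics/w3.png',im)
m=cv2.inRange(cv2.cvtColor(im,cv2.COLOR_BGR2HSV),(10,120,120),(20,220,255))
n,l,st,ce=cv2.connectedComponentsWithStats(m)
for i in np.argsort(-st[1:,4])[:3]+1:print(st[i],ce[i],px('wrist',*ce[i],.033))
print(hw(-.121,-.0035,.033))
E
```

```text
10.925 [ 0.4835186  -0.04424456  0.17703973] [-18.6  23.6 104.3   0.2  52.5  65.7] [ 0.87629646 -0.28238973  0.13189359] [[ 0.995  0.098 -0.005]
 [ 0.098 -0.995  0.005]
 [-0.005 -0.006 -1.   ]]
([0.0004, 0.002, -0.003], [-0.0057, 0.0047, 0.0015])
[ 187   78  141   70 7853] [256.84910225 112.91455495] [ 0.54852879 -0.0402947   0.033     ]
[459 149  31  79 893] [473.46808511 186.59350504] [ 0.49845666 -0.26436435  0.033     ]
[314 308   5   1   5] [316. 308.] [ 0.34279863 -0.128298    0.033     ]
[ 0.54780321 -0.04006612  0.033     ]
```

Call:
servo_tool(targets=[[[0,0.002,0.05],[-0.005,0.004,0]],[[0,0.002,0.1],[-0.005,0.004,0]],[[0,0.002,0.14],[-0.005,0.004,0]],[[0,0.002,0.153],[-0.005,0.004,0]],[[0,0.002,0.153],[-0.005,0.004,0]]])

```text
time_s: 11.6
position: [0.4834, -0.0467, 0.0248]
tcp_rot: [[0.995, 0.097, -0.0], [0.097, -0.995, -0.001], [-0.0, 0.001, -1.0]]
force: [0.5, -0.6, 0.6]
opening: 0.631
```

```bash
python3 - <<'E'
from h import *
s=telemetry.read_state();print(s['time_s'],s['position'],np.round(s['joint_positions'],1),s['force'])
go(hw(-.014,-.0025,.024),rot(5.54-90))
E
```

```text
11.6 [ 0.48340412 -0.04671772  0.0248134 ] [-1.870e+01  3.970e+01  1.103e+02 -1.000e-01  3.000e+01  6.590e+01] [ 0.51843353 -0.574981    0.56171951]
([0.1717, -0.0014, 0.0007], [0.001, 0.0005, 0.0])
```

Call:
servo_tool(targets=[[[0.01,0,0],[0,0,0]],[[0.02,0,0],[0,0,0]],[[0.03,0,0],[0,0,0]],[[0.04,0,0],[0,0,0]],[[0.05,0,0],[0,0,0]],[[0.06,0,0],[0,0,0]],[[0.07,0,0],[0,0,0]],[[0.08,0,0],[0,0,0]],[[0.09,-0.001,0],[0,0,0]],[[0.1,-0.001,0],[0,0,0]],[[0.11,-0.001,0],[0,0,0]],[[0.12,-0.001,0],[0,0,0]]])

```text
time_s: 13.1
position: [0.6038, -0.0338, 0.0251]
tcp_rot: [[0.995, 0.097, 0.001], [0.097, -0.995, -0.002], [0.001, 0.002, -1.0]]
force: [-0.8, -0.1, 0.1]
opening: 0.631
```

Call:
servo_tool(targets=[[[0.01,0,0],[0,0,0]],[[0.02,0,0],[0,0,0]],[[0.03,0,0],[0,0,0]],[[0.04,0,0],[0,0,0]],[[0.05,0,0],[0,0,0]],[[0.05,0,0],[0,0,0]],[[0.05,0,0],[0,0,0]]])

```text
time_s: 13.98
position: [0.6526, -0.0289, 0.025]
tcp_rot: [[0.995, 0.097, 0.0], [0.097, -0.995, -0.002], [-0.0, 0.002, -1.0]]
force: [-0.1, 0.2, -0.3]
opening: 0.632
```

```bash
python3 - <<'E'
from h import *
s=telemetry.read_state();print(s['time_s'],s['position'],np.round(s['joint_positions'],1),s['force'])
im=cap('side')[0];w=cap('wrist')[0]
a=cv2.resize(im[140:240,240:340],(400,400),interpolation=cv2.INTER_CUBIC)
b=cv2.resize(w[:256,128:384],(400,400),interpolation=cv2.INTER_CUBIC)
cv2.imwrite('pics/c3.png',np.hstack([a,b]))
E
```

```text
13.975 [ 0.65256492 -0.02894585  0.02496384] [-12.3  46.8  85.1  -0.1  48.1  72.2] [-0.0730042   0.22528683 -0.29104617]
```

View pics/c3.png

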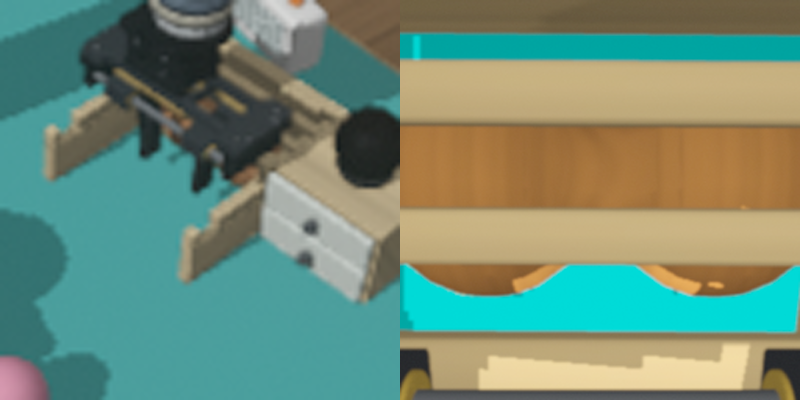

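The wrist view through the slats shows the roller under the roof and square. Its rear edges lie in the first gap, at crop row 297, so next I'll compute how deep it is.

```bash
python3 - <<'E'
from h import *
c,s=np.cos(HP[2]),np.sin(HP[2]);Rm=np.array([[c,-s],[s,c]])
for u,v,z in((184,190,.033),(331,190,.033),(184,190,.04),(184,133.5,.083),(184,169.5,.083),(184,213,.083)):print(z,Rm.T@(px('wrist',u,v,z)[:2]-HP[:2]))
st=telemetry.read_state();print(Rm.T@(st['position'][:2]-HP[:2]))
E
```

```text
0.033 [0.01407085 0.03291353]
0.033 [ 0.01412315 -0.04210382]
0.04 [0.01591054 0.03132248]
0.083 [0.04643205 0.0204681 ]
0.083 [0.0343963  0.02114487]
0.083 [0.01884451 0.02201935]
[-0.01585106 -0.00257456]
```

Call:
servo_tool(targets=[[[-0.02,0,0],[0,0,0]],[[-0.05,0,0],[0,0,0]],[[-0.06,0,-0.05],[0,0,0]],[[-0.06,0,-0.1],[0,0,0]],[[-0.06,0,-0.15],[0,0,0]],[[-0.06,0,-0.18],[0,0,0]],[[-0.06,0,-0.18],[0,0,0]]])

```text
time_s: 14.95
position: [0.5946, -0.035, 0.208]
tcp_rot: [[0.995, 0.097, 0.007], [0.097, -0.995, -0.003], [0.007, 0.004, -1.0]]
force: [0.2, -0.5, 0.3]
opening: 0.629
```

```bash
python3 - <<'E'
from h import *
s=telemetry.read_state();print(s['time_s'],s['position'],s['force'])
go([.36,-.28,.20],rot(-88.5))
E
```

```text
14.95 [ 0.59455677 -0.03497819  0.20802447] [ 0.1960441  -0.53853963  0.29429502]
([-0.2573, 0.221, 0.0072], [0.0037, -0.0068, 0.0712])
```

Call:
servo_tool(targets=[[[-0.257,0.221,0],[0,0,0.071]],[[-0.257,0.221,0],[0,0,0.071]],[[-0.257,0.221,0],[0,0,0.071]],[[-0.257,0.221,0],[0,0,0.071]],[[-0.257,0.221,0],[0,0,0.071]],[[-0.257,0.221,0],[0,0,0.071]],[[-0.257,0.221,0],[0,0,0.071]],[[-0.257,0.221,0],[0,0,0.071]],[[-0.257,0.221,0],[0,0,0.071]],[[-0.257,0.221,0],[0,0,0.071]]], gripper=0.05)

```text
time_s: 16.2
position: [0.3593, -0.2787, 0.2052]
tcp_rot: [[1.0, 0.028, 0.001], [0.028, -1.0, -0.001], [0.001, 0.001, -1.0]]
force: [-0.3, 0.9, -0.5]
opening: 0.569
```

```bash
python3 - <<'E'
from h import *
s=telemetry.read_state();print(s['time_s'],s['position'],np.round(s['tcp_rot'],3)[:,1],np.round(s['joint_positions'],1))
im=cap('wrist')[0];cv2.imwrite('pics/w4.png',cv2.resize(im,(800,600),interpolation=cv2.INTER_CUBIC))
E
```

```text
16.2 [ 0.3593438  -0.27868482  0.20519778] [ 0.028 -1.     0.001] [-51.9  18.7 106.9  -0.   54.4  36.5]
```

View pics/w4.png

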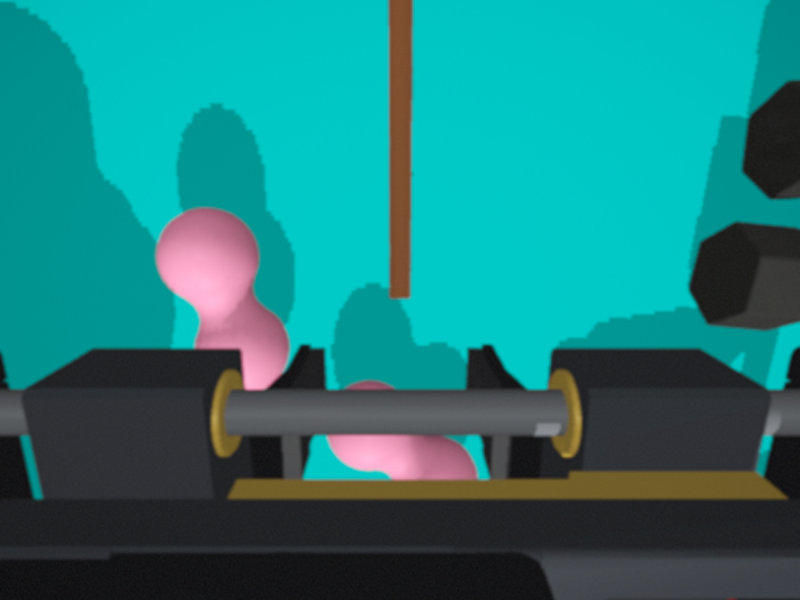

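The wrist view shows the rail's near end at (400,298), running straight up to (400.5,0), so it is nearly parallel to the tool's x axis.

```bash
python3 - <<'E'
from h import *
k=800/512;W=lambda u,v,z:px('wrist',(u+.5)/k-.5,(v+.5)/k-.5,z)
a=W(400,298,.016);b=W(400.5,0,.016);d=b-a;print(a,b);ang=np.degrees(np.arctan2(d[1],d[0]));m=a+d/np.linalg.norm(d)*.1;print(ang,m, 'far',2*m-a)
go([m[0],m[1],.20],rot(ang-90));go([m[0],m[1],.004],rot(ang-90))
E
```

```text
[ 0.33705558 -0.28245283  0.016     ] [ 0.53423526 -0.2767083   0.016     ]
1.6687527076478126 [ 0.43701316 -0.27954071  0.016     ] far [ 0.53697075 -0.2766286   0.016     ]
([0.0776, 0.0029, 0.0053], [0.0016, -0.0007, -0.001])
([0.0775, 0.0026, 0.2013], [0.0016, -0.0007, -0.001])
```

Call:
servo_tool(targets=[[[0.05,0.003,0.03],[0,0,0]],[[0.0775,0.003,0.08],[0,0,0]],[[0.0775,0.003,0.13],[0,0,0]],[[0.0775,0.003,0.16],[0,0,0]],[[0.0775,0.003,0.18],[0,0,0]],[[0.0775,0.003,0.195],[0,0,0]],[[0.0775,0.003,0.2015],[0,0,0]],[[0.0775,0.003,0.2015],[0,0,0]],[[0.0775,0.003,0.2015],[0,0,0]]])

```text
time_s: 17.38
position: [0.4369, -0.2812, 0.0046]
tcp_rot: [[1.0, 0.026, 0.002], [0.026, -1.0, -0.003], [0.002, 0.003, -1.0]]
force: [0.5, -0.6, -0.3]
opening: 0.572
```

Call:
servo_tool(targets=[[[0,0,0],[0,0,0]],[[0,0,0],[0,0,0]],[[0,0,0],[0,0,0]],[[0,0,0],[0,0,0]],[[0,0,0],[0,0,0]],[[0,0,0],[0,0,0]]], gripper=0.0)

```text
time_s: 18.12
position: [0.4364, -0.2808, 0.0039]
tcp_rot: [[1.0, 0.026, 0.001], [0.026, -1.0, -0.002], [0.001, 0.002, -1.0]]
force: [0.4, 1.1, 2.2]
opening: 0.182
```

Call:
servo_tool(targets=[[[0,0,-0.02],[0,0,0]],[[0,0,-0.05],[0,0,0]],[[0,0,-0.1],[0,0,0]],[[0,0,-0.15],[0,0,0]],[[0,0,-0.19],[0,0,0]],[[0,0,-0.19],[0,0,0]]])

```text
time_s: 18.88
position: [0.4379, -0.282, 0.197]
tcp_rot: [[1.0, 0.027, 0.006], [0.027, -1.0, -0.007], [0.006, 0.007, -1.0]]
force: [0.1, -0.4, 0.0]
opening: 0.182
```

```bash
python3 - <<'E'
from h import *
s=telemetry.read_state();print(s['time_s'],s['position'],s['force'],s['opening'])
go(hw(-.072,0,.19),rot(5.54))
E
```

```text
18.875 [ 0.43794292 -0.28199687  0.1970021 ] [ 0.06657126 -0.42441135  0.02105388] 0.18205352602980943
([0.1648, -0.2459, 0.0062], [0.0106, 0.0014, -1.6409])
```

Call:
servo_tool(targets=[[[0.015,-0.02,0],[0,0,-0.15]],[[0.03,-0.04,0],[0,0,-0.3]],[[0.045,-0.065,0],[0,0,-0.45]],[[0.06,-0.09,0],[0,0,-0.6]],[[0.075,-0.115,0],[0,0,-0.75]],[[0.09,-0.135,0],[0,0,-0.9]],[[0.105,-0.16,0],[0,0,-1.05]],[[0.12,-0.18,0],[0,0,-1.2]],[[0.135,-0.205,0],[0,0,-1.35]],[[0.15,-0.225,0],[0,0,-1.5]],[[0.165,-0.246,0],[0,0,-1.641]],[[0.165,-0.246,0],[0,0,-1.641]]])

```text
time_s: 20.38
position: [0.5943, -0.0288, 0.1916]
tcp_rot: [[-0.098, 0.995, -0.002], [0.995, 0.098, -0.001], [-0.001, -0.002, -1.0]]
force: [-0.1, 0.6, -0.5]
opening: 0.176
```

Call:
servo_tool(targets=[[[0,0,0.03],[0,0,0]],[[0,0,0.06],[0,0,0]],[[0,0,0.06],[0,0,0]],[[0,0,0.06],[0,0,0]]])

```text
time_s: 20.88
position: [0.5948, -0.0309, 0.1338]
tcp_rot: [[-0.095, 0.995, 0.001], [0.995, 0.095, -0.002], [-0.002, 0.001, -1.0]]
force: [0.4, 0.3, 0.7]
opening: 0.177
```

```bash
python3 - <<'E'
from h import *
s=telemetry.read_state();print(s['time_s'],s['position'],s['force'],s['opening'])
go(hw(-.072,0,.13),rot(5.54))
w=cap('wrist')[0];im=cap('side')[0]
a=cv2.resize(im[140:240,240:340],(400,400),interpolation=cv2.INTER_CUBIC)
b=cv2.resize(w[:240,128:384],(400,375),interpolation=cv2.INTER_CUBIC);b=np.vstack([b,np.zeros((25,400,3),np.uint8)])
cv2.imwrite('pics/c5.png',np.hstack([a,b]))
for P in((-.072,.087,.044),(-.084,.087,.062),(-.06,.087,.062)):
  q=proj('wrist',hw(*P));print(q,(q-[128,0])/.64+[400,0])
E
```

```text
20.875 [ 0.59483502 -0.03094865  0.13384267] [0.43030584 0.28371838 0.70925934] 0.17696376774581354
([-0.001, 0.0013, 0.0038], [0.0006, 0.0019, -0.0013])
[254.76915413  86.98626805] [598.07680333 135.91604382]
[238.02525673  85.42298921] [571.91446364 133.47342064]
[271.81160084  85.38437474] [624.70562631 133.41308552]
```

View pics/c5.png

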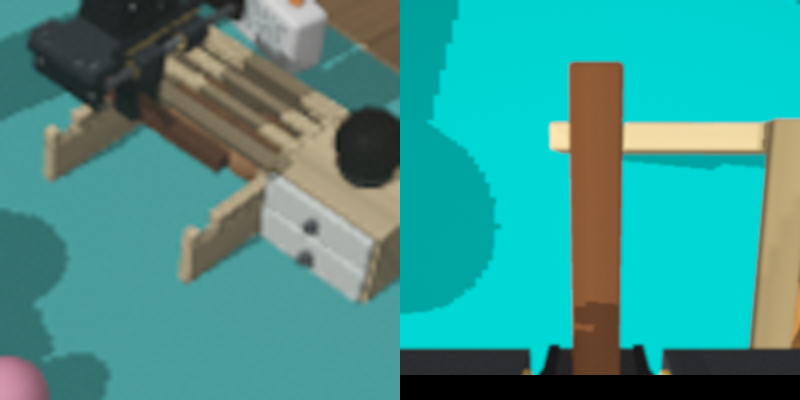

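The rail spans crop columns 570–623 directly over the predicted notch (572–625), and the left post's front is at 550 as predicted. I'll check the rail's end along y, then lower it.

```bash
python3 - <<'E'
from h import *
c,s=np.cos(HP[2]),np.sin(HP[2]);Rm=np.array([[c,-s],[s,c]])
for u,v in((596.5,63),(596.5,250)):
  print(Rm.T@(px('wrist',(u-400+.5)*.64-.5+128,(v+.5)*.64-.5,.146)[:2]-HP[:2]))
go(hw(-.072,0,.047),rot(5.54))
E
```

```text
[-0.07312867  0.10052069]
[-0.073171    0.04746394]
([-0.0008, 0.0003, 0.0878], [0.0027, 0.0025, -0.0009])
```

Call:
servo_tool(targets=[[[-0.001,0.001,0.02],[0,0,0]],[[-0.001,0.001,0.04],[0,0,0]],[[-0.001,0.001,0.055],[0,0,0]],[[-0.001,0.001,0.065],[0,0,0]],[[-0.001,0.001,0.072],[0,0,0]],[[-0.001,0.001,0.077],[0,0,0]],[[-0.001,0.001,0.08],[0,0,0]],[[-0.001,0.001,0.08],[0,0,0]],[[-0.001,0.001,0.08],[0,0,0]]])

```text
time_s: 22.1
position: [0.5962, -0.0314, 0.0539]
tcp_rot: [[-0.096, 0.995, 0.001], [0.995, 0.096, -0.002], [-0.002, 0.001, -1.0]]
force: [0.9, -0.0, -0.6]
opening: 0.183
```

Call:
servo_tool(targets=[[[0,0,0.002],[0,0,0]],[[0,0,0.003],[0,0,0]],[[0,0,0.004],[0,0,0]],[[0,0,0.004],[0,0,0]],[[0,0,0.004],[0,0,0]]])

```text
time_s: 22.72
position: [0.596, -0.0314, 0.0496]
tcp_rot: [[-0.096, 0.995, 0.001], [0.995, 0.096, -0.002], [-0.002, 0.0, -1.0]]
force: [-0.5, 0.7, -0.3]
opening: 0.182
```

Call:
servo_tool(targets=[[[0,0,0.0005],[0,0,0]],[[0,0,0.001],[0,0,0]],[[0,0,0.0015],[0,0,0]],[[0,0,0.002],[0,0,0]],[[0,0,0.002],[0,0,0]],[[0,0,0.002],[0,0,0]]])

```text
time_s: 23.48
position: [0.596, -0.0314, 0.048]
tcp_rot: [[-0.096, 0.995, 0.001], [0.995, 0.096, -0.002], [-0.002, 0.001, -1.0]]
force: [-1.4, -0.1, 3.4]
opening: 0.178
```

The force has risen to 3.4 N at exactly the seating height, so the rail is down in the notches. Now I'll release and back off.

Call:
servo_tool(targets=[[[0,0,0],[0,0,0]],[[0,0,0],[0,0,0]],[[0,0,0],[0,0,0]],[[0,0,0],[0,0,0]],[[0,0,0],[0,0,0]],[[0,0,-0.01],[0,0,0]],[[0,0,-0.03],[0,0,0]],[[0,0,-0.07],[0,0,0]],[[0,-0.03,-0.12],[0,0,0]],[[0,-0.08,-0.17],[0,0,0]],[[0,-0.13,-0.18],[0,0,0]],[[0,-0.15,-0.18],[0,0,0]]], gripper=0.045)

```text
time_s: 24.98
position: [0.4439, -0.0452, 0.2295]
tcp_rot: [[-0.096, 0.995, 0.002], [0.995, 0.096, -0.002], [-0.003, 0.002, -1.0]]
force: [1.2, 0.2, -0.9]
opening: 0.516
```

```bash
python3 - <<'E'
from h import *
s=telemetry.read_state();print(s['time_s'],s['position'],s['force'],s['opening'])
im=cap('side')[0];w=cap('scene')[0]
a=cv2.resize(im[140:240,240:340],(400,400),interpolation=cv2.INTER_CUBIC)
b=cv2.resize(w[190:290,170:270],(400,400),interpolation=cv2.INTER_CUBIC)
cv2.imwrite('pics/c6.png',np.hstack([a,b]))
E
```

```text
24.975 [ 0.44394886 -0.04522058  0.22954545] [ 1.16232671  0.22682183 -0.94182775] 0.515957514401744
```

View pics/c6.png

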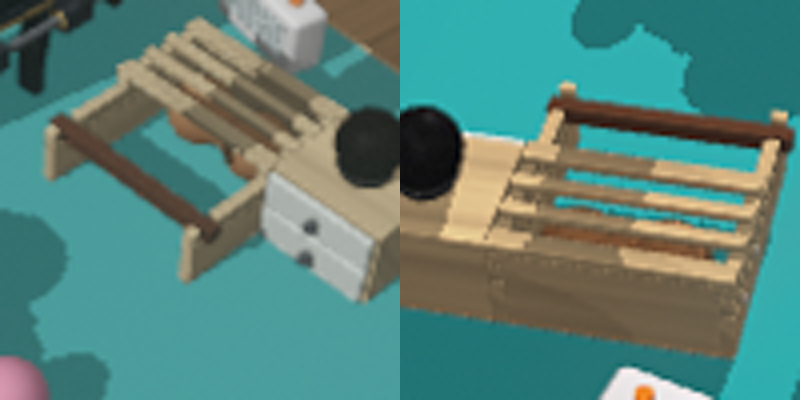

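The rail lies in both notches, with its ends at (58,122) and (212,230) in the side crop. The roller is behind it under the slats, and the gripper is clear of everything.

```bash
python3 -c "
from rig import order;print(order.hand_in())"
```

```text
the job is handed in; nothing more can be done
None
```

The roller is put away in the hutch, the rail is across the front, and I handed the job in at about 25 s of the 61 s allowed.

- **Roller:** I gripped it at the waist, slid it along the counter until it was square to the bay, then pushed it in with the fingertips. Through the slats its centre measured about 48 mm behind the roof's front edge, within about 5 mm of mid-width. That was measured before the rail went in. Afterwards I only saw it in the final pictures, still under the roof behind the rail.
- **Rail:** I lowered it until I felt contact (3.4 N) at the expected height, then released it. The final side and scene pictures show it lying in both notches with the gripper clear.
- **What went wrong:** a tilted push I tried first was out of the arm's reach and stopped about 4 cm off target, just above the roller. The force readings showed no contact, a new picture showed the roller had not moved, and I pushed with the tool upright instead.
- **Not checked:** I did not measure the other objects again at the end. I saw no sign that any of them had been touched.

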